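# Set the egg cooker's click dial and start it

## Task

Set the egg cooker to medium: push the toothed dial round clockwise (seen from above), click by click, until its raised pointer faces the mark with two studs, without going past it. Then press the round start button all the way down and let it go. Leave the cooker's lid and everything else on the worktop where it stands.

Things in the scene. Friction and masses are not known exactly. Their poses are not given: they have to be found in the camera images.
- cooker: White egg cooker, fixed. Origin on the worktop under its middle; its -x side faces the robot. Console: box 170 (x) by 230 mm (y = -180 to +50), top 50 mm above the worktop. Beside it at y = +120 the round bowl, radius 83, under a steel dome lid. On the console, 62 mm from the dial's axis, four raised marks: a radial bar, then clockwise one, two and three studs, each two clicks on.
- dial_axis (a point): On the dial's upright axis, at its top face, 72 mm above the worktop. The dial is a black star-shaped thumbwheel: hub 60 mm across, eight radial teeth reaching 50 mm from the axis, 6 mm wide, 45 degrees apart, all 16 mm thick, underside 6 mm above the console. At rest in a click, teeth stand 22.5 degrees to either side of the pointer and every 45 degrees on: a gap faces each click direction.
- dial (a joint): Dial angle, rad, grows clockwise from above; 0: pointer to the cooker's -x. Rests in a sprung click at each multiple of 0.7854 (45 degrees). Push a tooth just over half a click (2 to 4 N at the tooth): the dial then snaps on by itself to the next rest, and stays. Starts 2 to 4 clicks short of medium, perhaps still settling in the first second. Medium (two studs) is 3.927, the fifth click from 0.
- pointer_tip (a point): Outer end of the pointer: a white raised arrow on the dial's top, 2 mm high, running from near the axis to its head 30 mm out.
- two_stud_mark (a point): Midway between the two studs of the medium mark, on the console, 62 mm from the dial's axis; the studs are 9 mm across, 12 mm apart, 3 mm high.
- start_top (a point): Centre of the top of the start button: a grey round button, 26 mm across, in a black housing on the console, 90 mm to the cooker's -y from the dial's axis. It is pushed straight down.
- start (a joint): Travel of the start button, m: 0 at rest, 0.006 all the way down (about 5 N); it springs back when let go.
- lid: Steel dome lid of the cooker, 152 mm across, 97 mm high with its black knob, lying loose on the bowl. Origin at the centre of its underside. To be left alone.
- egg_cup_a: White egg cup, 48 mm across, 55 mm high, loose. Origin under its centre.
- egg_cup_b: A second such egg cup.
- mug: Blue mug, 80 mm across, 90 mm high, handle to its +y, loose. Origin under its centre.
- salt: White plastic bottle with a cap, 56 mm across, 140 mm high, loose. Origin under its centre.
- spice_jar: Amber jar, 44 mm across, 80 mm high, loose. Origin under its centre.
- spoon: Steel spoon 170 mm long, lying loose along its own x. Origin near the middle of its underside.

How it is judged:
On the way, in this order (a step that is already met when the one before it is completed fails the run):
1. the dial has clicked round to the two-stud mark (value of joint dial between 3.79699 and 4.05699 rad and velocity of joint dial below 0.3 rad/s), for 0.2 s.
2. the start button is pressed all the way down (value of joint dial between 3.79699 and 4.05699 rad and value of joint start above 0.0045 m), for 0.05 s.
At the end, for the whole second after the job is handed in: The dial rests in the click at the two-stud mark (within 0.13 rad, 7 degrees), the start button has been pressed (at least 4.5 of its 6 mm) and let go. Loose things were moved by no more than 20 mm (value of joint dial between 3.79699 and 4.05699 rad and velocity of joint dial between -0.1 and 0.1 rad/s and value of joint start below 0.0015 m); the robot touches nothing.
It fails at once if the dial went past the two-stud mark (more than half a click) (value of joint dial above 4.37699 rad).
It fails at once if the dial was turned back anticlockwise (value of joint dial below 0.3 rad).
It fails at once if the start button was pressed before the dial was set (value of joint start above 0.0035 m and not (value of joint dial between 3.79699 and 4.05699 rad)).
It fails at once if a loose thing was shoved, lifted or carried (more than 20 mm) (distance of any of lid, egg_cup_a, egg_cup_b, mug, salt, spice_jar, spoon from where it was at the start of the episode above 0.02 m).
It also fails if it takes over 58 s, if anything falls off the work surface, if the arm or the gripper's body presses on something with over 40 N, if the wrist force passes 120 N, or if a joint passes its speed limit or range.

## Robot

A 6-joint arm with a two-finger parallel gripper is mounted at the origin on the work surface. World frame = base frame: x ahead of the robot, y to its left, z up, the work surface at z = 0. Lengths are in m, angles in rad, forces in N, time in s.
With the tool pointing down it reaches from about 0.35 to 0.95 m from the base axis. Payload 17.4 kg.
Tool frame: the origin (TCP) lies midway between the tips of the shut fingers; the grasp point (between the pads) lies tcp_to_grasp behind it (tcp_to_grasp is the distance from the TCP to the grasp point, in m); z points along the fingers, y is the line along which they close (so a half turn about z gives the same grasp; the last joint's range is limited). The gripper opens to 93 mm and grips with 3 to 60 N. Pads are 15 mm wide; open, the fingers measure 128 mm over their backs; the gripper's body (75 mm by 188 mm) begins 65 mm behind the grasp point.
Start: joints at [-1.221, 0.116, 1.442, -0, 1.584, -0.038], TCP at [0.255, -0.625, 0.219] pointing down, gripper open.
Joint ranges: [-2.83, 2.83], [-0.83, 2.19], [0.07, 2.5], [-1.14, 4.28], [0.01, 3], [-2.97, 2.97]. Speed limits (rad/s): [1.89, 1.89, 2.22, 3.14, 3.14, 3.14].

## Interface

Orientations are given as a rotation vector (axis times angle).
In Python, from cell import read_state, read_camera, calibration, job_done, tcp_to_grasp gives the robot as it stands. The module is installed in compiled form; this text tells all that it offers.
- The arm moves only by the shell command python3 -m jog 'ROWS' [OPENING]. ROWS is JSON, a list of rows, each an object with "slide": the shift along the tool's x, y, z in m, a list of three; "rot": the turn, a rotation vector about the tool's x, y, z in rad, a list of three. A call has 1 to 12 rows; each row is the pose to reach, as a shift and turn from the pose commanded when the call began, along the tool's axes at that moment; what a row does not reach only later rows make up. A row lasts 1/12 s, in which the tool goes at most 41.7 mm and 7.16 degrees, less where a joint would pass 70% of its speed; a pose out of reach is approached as far as the arm can. A call with a gripper value outside its range is refused whole. OPENING is the closure, from -1 (fully open) to 1 (shut), set as the call begins (- or left out, the last holds). The fingers move at their own pace and stop on an object; the grip force is fixed at half the most. Time passes only in rows, so rows that repeat a pose let the fingers close. It gives the time, the measured TCP pose, the force, the opening and the grip force at its end, in the units of the state.
- read_state(): the state, without advancing time (a new reading comes with each control period).
- read_camera(name): name is "scene" or "top" or "wrist"; returns the picture (480x640x3 uint8, blue, green, red); there is no depth.
- calibration(name): a dict with "fx", "fy", "cx", "cy" (pixels), "R" (3x3) and "t" (3): a world point X has camera coordinates R X + t. Camera axes: x right, y down, z forward; pixel columns grow to the right and rows downward; lengths in m; the calibration is good to about 2 mm. A picture is of the moment at which its call begins: read the wrist's pose just before it. calibration takes no time and is no camera call; for the wrist camera it gives the pose at the moment of the call.
- job_done(): hands the job in; it is judged then, once.
The state is a dict: "clock": time; "q": joint angles; "qvel": joint speeds; "tau": joint torques, N m; "eef_pos": TCP position; "tcp_rot": TCP orientation; "force": force on the tool from outside, world axes, zero at the start; "torque": the same for the moment, N m; "gripper_width": finger opening in m; "grasp_force": force on a finger pad.
Only numpy, scipy, OpenCV 4.12 (cv2) and the standard library are available. Lean on these libraries where they do the work, as an engineer would, in place of code of your own. Each camera call takes 0.05 s, during which the arm holds its last target. There are 200 camera calls.

## Working session

There is one attempt and no reset: what is moved stays moved. The work goes in short steps, Python scripts to look and compute and a shell command to move; the robot and the scene stay as the last step left them, time stands still between calls to the robot, and variables do not carry over. Pictures are saved under pics/ and viewed, at most 10 in all, crops included, and the job is handed in when it is done.

```bash
mkdir -p pics
python3 - <<'E'
from cell import *
import cv2
for n in("top","scene"):
    i=read_camera(n); cv2.imwrite(f"pics/{n}0.png",i)
    c=calibration(n); print(n,c)
s=read_state(); print(s['clock'],s['eef_pos'],s['tcp_rot'],s['force'],s['gripper_width'],tcp_to_grasp)
E
```

```text
top {'fx': 500.4860062981568, 'fy': 500.4860062981568, 'cx': 316.4768421707448, 'cy': 240.11944434189252, 'R': array([[ 0.02584584, -0.99958986, -0.01233305],
       [-0.99809238, -0.02511124, -0.0564006 ],
       [ 0.05606777,  0.01376725, -0.99833204]]), 't': array([0.05324652, 0.57774544, 1.02122362])}
scene {'fx': 557.2464418983774, 'fy': 557.2464418983774, 'cx': 326.53209575002217, 'cy': 240.67814472340544, 'R': array([[-0.86338429,  0.50448892,  0.00764834],
       [ 0.36609295,  0.63682016, -0.67855437],
       [-0.34719377, -0.58305318, -0.73451036]]), 't': array([ 0.48250816, -0.21842201,  1.47989217])}
0.1 [ 0.2551683  -0.62469629  0.21796752] [-3.08168297e+00 -6.05158833e-01  2.82539893e-04] [ 1.08194058  0.68847277 -0.72705163] 0.0929191040740795 0.0188
```

View pics/top0.png

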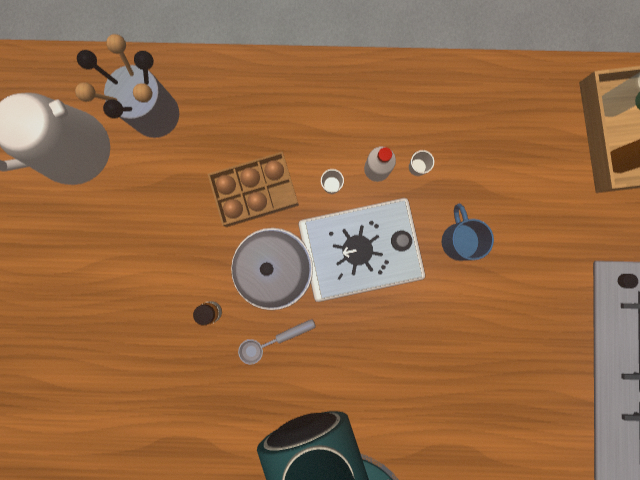

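View pics/scene0.png

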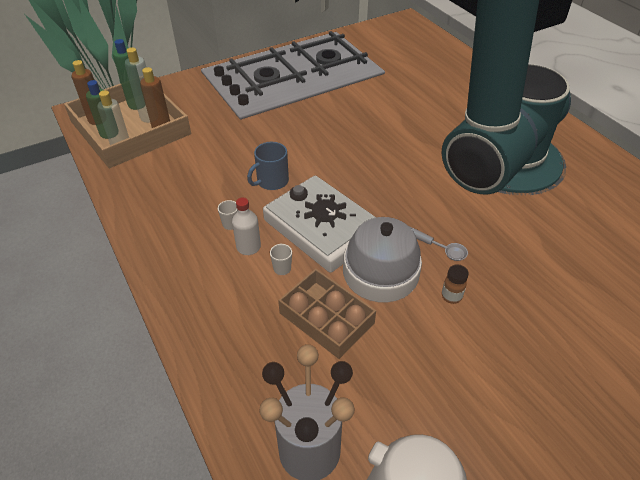

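The top view shows the dial at about (357,250), the pointer head at about (344,253), the start button at (401,240), three studs near (384,267), and single dots near (331,234). The scene view shows the same cooker, with the dial at (325,210). Next I'll measure these.

```bash
cat > h.py <<'E'
import numpy as np,cv2
from cell import *
def ray(c,p):
    d=c['R'].T@np.array([(p[0]-c['cx'])/c['fx'],(p[1]-c['cy'])/c['fy'],1]); return -c['R'].T@c['t'],d
def plane(c,p,z):
    o,d=ray(c,p); return o+d*(z-o[2])/d[2]
def tri(c1,p1,c2,p2):
    A=[];b=[]
    for c,p in((c1,p1),(c2,p2)):
        o,d=ray(c,p);d=d/np.linalg.norm(d);P=np.eye(3)-np.outer(d,d);A.append(P);b.append(P@o)
    return np.linalg.lstsq(np.vstack(A),np.hstack(b),rcond=None)[0]
def proj(c,X):
    v=c['R']@np.asarray(X)+c['t']; return np.array([c['fx']*v[0]/v[2]+c['cx'],c['fy']*v[1]/v[2]+c['cy']])
E
python3 - <<'E'
from h import *
t=cv2.imread('pics/top0.png');s=cv2.imread('pics/scene0.png')
for n,i,(x0,x1,y0,y1) in(('top',t,(295,430,195,305)),('scene',s,(255,385,170,275))):
    c=calibration(n); g=cv2.cvtColor(i,cv2.COLOR_BGR2GRAY)
    m=np.zeros_like(g); m[y0:y1,x0:x1]=(g[y0:y1,x0:x1]<100)*255
    k,l,st,ce=cv2.connectedComponentsWithStats(m)
    for j in range(1,k):
        if 6<st[j,4]<2500: print(n,st[j],ce[j].round(1),plane(c,ce[j],.07 if st[j,4]>400 else .052).round(4))
cv2.imwrite('pics/crop0.png',np.hstack([cv2.resize(t[195:305,298:428],(400,338),interpolation=cv2.INTER_CUBIC),cv2.resize(s[175:275,260:378],(400,338),interpolation=cv2.INTER_CUBIC)]))
E
```

```text
top [295 203   4   4  11] [296.4 204.4] [0.6452 0.1098 0.052 ]
top [369 221   4   4  13] [370.8 222.4] [ 0.6125 -0.0404  0.052 ]
top [333 225  50  50 882] [358.1 249.5] [ 0.5568 -0.0149  0.07  ]
top [374 224   5   4  13] [375.9 225.7] [ 0.6061 -0.0508  0.052 ]
top [391 231  21  20 228] [400.5 240.5] [ 0.5777 -0.1004  0.052 ]
top [329 232   4   3  11] [330.6 233.1] [0.589  0.0395 0.052 ]
top [295 240  14  58 404] [301.6 269.1] [0.5156 0.0948 0.07  ]
top [385 260   4   4  11] [386.1 261.8] [ 0.5344 -0.0725  0.052 ]
top [381 265   4   4  12] [382.8 266.7] [ 0.5245 -0.066   0.052 ]
top [378 270   4   4  13] [379.6 271.6] [ 0.5145 -0.0599  0.052 ]
top [338 274   5   5  12] [339.8 276.1] [0.5036 0.0191 0.052 ]
scene [255 170  34  20 593] [271.9 178.7] [ 0.6127 -0.1637  0.07  ]
scene [290 187  18  14 178] [298.2 194.3] [ 0.5758 -0.1029  0.052 ]
scene [304 194  42  34 780] [324.5 210.1] [ 0.5586 -0.0103  0.07  ]
scene [324 194   4   4  11] [325.5 195.4] [ 0.5223 -0.0679  0.052 ]
scene [296 211   4   7  21] [297.4 213.8] [ 0.6082 -0.0466  0.052 ]
scene [350 214   6   2  12] [352.5 214.5] [0.5016 0.0173 0.052 ]
scene [257 222   4  29  66] [258.2 236.3] [ 0.715  -0.0275  0.052 ]
scene [380 222   5  14  52] [382.5 228.5] [0.4674 0.0874 0.052 ]
scene [323 233   4   3  11] [324.4 234.1] [0.5872 0.0383 0.052 ]
scene [347 232  16  43 198] [352.  254.6] [0.5666 0.1188 0.052 ]
scene [288 256   4  17  36] [289.7 263.5] [0.6919 0.0751 0.052 ]
scene [341 258   3   8   8] [342.6 261.5] [0.5937 0.1253 0.052 ]
scene [311 271  11   4  27] [316.  273.1] [0.6572 0.1247 0.052 ]
```

View pics/crop0.png

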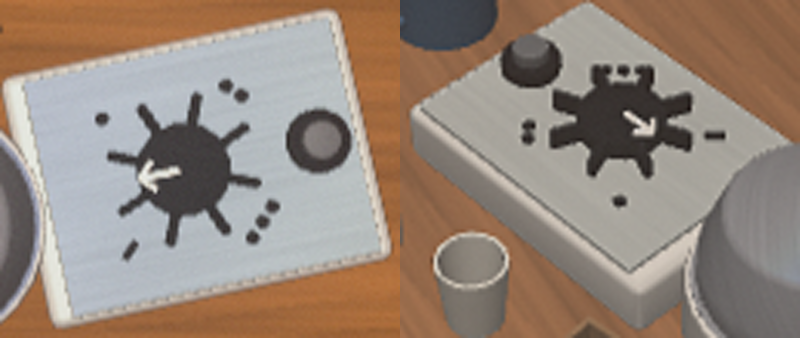

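The pointer faces world ≈104° (left in the top view), about three clicks short of the two-stud mark. Next I'll triangulate heights and work out the approach.

Run:
```python
from h import *
from scipy.spatial.transform import Rotation as Ro
a,b=calibration('top'),calibration('scene')
T=cv2.imread('pics/top0.png');S=cv2.imread('pics/scene0.png')
def blob(i,x0,y0,x1,y1,lo,hi):
    g=cv2.cvtColor(i,cv2.COLOR_BGR2GRAY)[y0:y1,x0:x1]; k,l,st,ce=cv2.connectedComponentsWithStats(((g>=lo)&(g<=hi)).astype('uint8'))
    j=1+np.argmax(st[1:,4]); return ce[j]+[x0,y0],st[j,4]
bar=tri(a,(339.8,276.1),b,(352.5,214.5)); one=tri(a,(330.6,233.1),b,(324.4,234.1)); 
two=tri(a,(373.35,224.05),b,(297.4,213.8)); three=tri(a,(382.8,266.7),b,(325.5-1.5,195.4))
bt=blob(T,393,233,410,250,85,140);bs=blob(S,290,185,308,196,85,140); print(bt,bs)
but=tri(a,bt[0],b,bs[0])
pt,ps=blob(T,335,240,370,262,150,255),blob(S,315,200,340,220,150,255); print(pt,ps)
ptr=tri(a,pt[0],b,ps[0]); knob=tri(a,(267,269),b,(386,229))
for n,v in dict(bar=bar,one=one,two=two,three=three,button=but,pointer=ptr,knob=knob).items(): print(n,v.round(4))
ax=np.mean([plane(a,p,.052)[:2] for p in((339.8,276.1),(330.6,233.1),(373.35,224.05),(382.8,266.7))],0); print('axis',ax)
print('axis->button',np.hypot(*(but[:2]-ax)),np.degrees(np.arctan2(*(but[:2]-ax)[::-1])),'ptr dir',np.degrees(np.arctan2(*(ptr[:2]-ax)[::-1])))
print('two dir',np.degrees(np.arctan2(*(two[:2]-ax)[::-1])),'knob dist',np.hypot(*(knob[:2]-ax)))
s=read_state();R=Ro.from_rotvec(s['tcp_rot']).as_matrix();print(R.round(3))
th=np.radians(238.2);P=np.r_[ax+.053*np.array([np.cos(th),np.sin(th)]),.15]
y=np.array([-np.cos(th),-np.sin(th),0]);z=np.array([0,0,-1.]);G=np.c_[np.cross(y,z),y,z]
print('target',P,'slide',R.T@(P-s['eef_pos']),'rot',Ro.from_matrix(R.T@G).as_rotvec())
# arc in start-gap tool frame: axis at +y .053
for d in range(5,46,5):
    p=np.radians(d);print(d,(.053*np.array([-np.sin(p),1-np.cos(p)])).round(4),(.053*np.array([np.sin(p),1-np.cos(p)])).round(4),p.round(3))
```

```text
(array([402.216, 240.04 ]), np.int32(125)) (array([297.02564103, 187.88461538]), np.int32(78))
(array([341.92307692, 253.42307692]), np.int32(156)) (array([330.75      , 211.64285714]), np.int32(28))
bar [0.5034 0.0194 0.0547]
one [0.5885 0.0398 0.0541]
two [ 0.609  -0.0454  0.0534]
three [ 0.5256 -0.0666  0.0542]
button [ 0.5781 -0.1009  0.0743]
pointer [0.5519 0.0144 0.0824]
knob [0.514  0.1557 0.1359]
axis [ 0.55659189 -0.01326091]
axis->button 0.09024670268762805 -76.182574786632 ptr dir 99.68598337318221
two dir -31.485338608215997 knob dist 0.17422831235198008
[[ 0.926  0.378 -0.   ]
 [ 0.378 -0.926  0.001]
 [ 0.    -0.001 -1.   ]]
target [ 0.52866324 -0.05830522  0.15      ] slide [ 0.46737121 -0.42083187  0.06842946] rot [-5.69624491e-04 -1.18923200e-03 -2.19876673e+00]
5 [-0.0046  0.0002] [0.0046 0.0002] 0.087
10 [-0.0092  0.0008] [0.0092 0.0008] 0.175
15 [-0.0137  0.0018] [0.0137 0.0018] 0.262
20 [-0.0181  0.0032] [0.0181 0.0032] 0.349
25 [-0.0224  0.005 ] [0.0224 0.005 ] 0.436
30 [-0.0265  0.0071] [0.0265 0.0071] 0.524
35 [-0.0304  0.0096] [0.0304 0.0096] 0.611
40 [-0.0341  0.0124] [0.0341 0.0124] 0.698
45 [-0.0375  0.0155] [0.0375 0.0155] 0.785
```

```bash
python3 -m jog '[{"slide":[0.04,-0.035,0],"rot":[0,0,-0.1]},{"slide":[0.07,-0.065,0],"rot":[0,0,-0.2]},{"slide":[0.1,-0.09,0],"rot":[0,0,-0.3]},{"slide":[0.13,-0.115,0],"rot":[0,0,-0.4]},{"slide":[0.155,-0.14,0],"rot":[0,0,-0.5]},{"slide":[0.18,-0.165,0],"rot":[0,0,-0.6]},{"slide":[0.21,-0.19,0],"rot":[0,0,-0.7]},{"slide":[0.235,-0.215,0],"rot":[0,0,-0.8]},{"slide":[0.265,-0.24,0],"rot":[0,0,-0.9]},{"slide":[0.295,-0.265,0],"rot":[0,0,-1.0]},{"slide":[0.32,-0.29,0],"rot":[0,0,-1.1]},{"slide":[0.32,-0.29,0],"rot":[0,0,-1.1]}]' 1
cat > plan.py <<'E'
import sys
from h import *
from scipy.spatial.transform import Rotation as Ro
def plan(P,th):
    s=read_state();R=Ro.from_rotvec(s['tcp_rot']).as_matrix();th=np.radians(th)
    y=np.array([-np.cos(th),-np.sin(th),0]);z=np.array([0,0,-1.]);G=np.c_[np.cross(y,z),y,z]
    print('slide',(R.T@(np.array(P)-s['eef_pos'])).round(4),'rot',Ro.from_matrix(R.T@G).as_rotvec().round(4),'t',s['clock'],'F',s['force'].round(2),s['eef_pos'].round(4),s['q'].round(2))
if __name__=='__main__': a=list(map(float,sys.argv[1:])); plan(a[:3],a[3])
E
python3 plan.py 0.5287 -0.0583 0.15 238.2
```

```text
clock: 1.1
eef_pos: [0.4434, -0.2309, 0.2186]
tcp_rot: [-2.3, -2.139, -0.002]
force: [-0.4, 0.1, -1.0]
gripper_width: 0.017
grasp_force: 0.0
slide [0.1783 0.0725 0.0689] rot [ 1.1000e-03 -8.0000e-04 -1.0882e+00] t 1.1 F [-0.39  0.05 -0.97] [ 0.4434 -0.2309  0.2186] [-0.53 -0.27  1.81  0.    1.61 -0.46]
```

```bash
python3 -m jog '[{"slide":[0.02,0.008,0],"rot":[0,0,-0.1]},{"slide":[0.04,0.016,0],"rot":[0,0,-0.2]},{"slide":[0.06,0.024,0],"rot":[0,0,-0.3]},{"slide":[0.08,0.032,0],"rot":[0,0,-0.4]},{"slide":[0.1,0.04,0],"rot":[0,0,-0.5]},{"slide":[0.115,0.047,0],"rot":[0,0,-0.6]},{"slide":[0.13,0.054,0],"rot":[0,0,-0.7]},{"slide":[0.145,0.06,0],"rot":[0,0,-0.8]},{"slide":[0.16,0.066,0.02],"rot":[0,0,-0.9]},{"slide":[0.17,0.07,0.04],"rot":[0,0,-1.0]},{"slide":[0.178,0.0725,0.06],"rot":[0,0,-1.088]},{"slide":[0.178,0.0725,0.068],"rot":[0,0,-1.088]}]'
python3 plan.py 0.5287 -0.0583 0.095 238.2
```

```text
clock: 2.1
eef_pos: [0.5282, -0.063, 0.1476]
tcp_rot: [-0.868, -3.016, 0.0]
force: [-1.0, -0.6, -0.4]
gripper_width: 0.0004
grasp_force: 0.0
slide [0.0019 0.0043 0.0526] rot [-0.0011 -0.0032 -0.0057] t 2.1 F [-0.99 -0.57 -0.41] [ 0.5282 -0.063   0.1476] [-0.17 -0.17  1.84  0.    1.48 -1.18]
```

Run:
```python
from h import *
cv2.imwrite('pics/w1.png',read_camera('wrist')); c=calibration('wrist')
print(proj(c,[.5566,-.0133,.072]).round(1),proj(c,read_state()['eef_pos']).round(1))
```

```text
[408.8 241.7] [323.5 295.9]
```

View pics/w1.png

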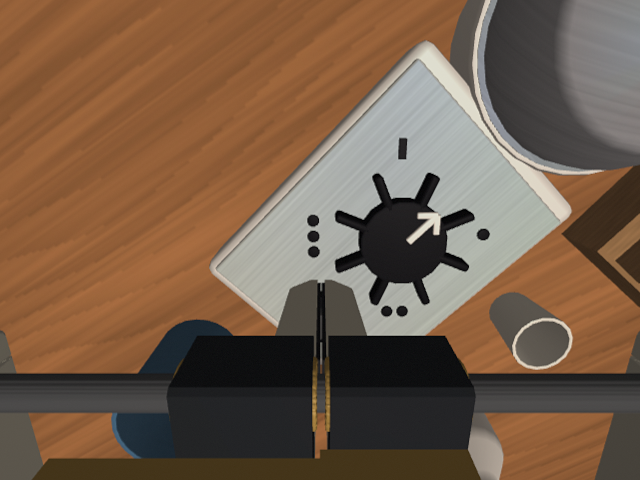

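The wrist view shows the dial hub at about (403,241), the tapered fingertips at (322,283), the marks at bar (403,148), one stud (483,234), two studs (394,311) and three studs (313,236). Next I'll check the dial axis from here.

```bash
python3 - <<'E'
from h import *
i=read_camera('wrist'); c=calibration('wrist'); g=cv2.cvtColor(i,cv2.COLOR_BGR2GRAY)
k,l,st,ce=cv2.connectedComponentsWithStats((g<70).astype('uint8'))
pts=[]
for j in range(1,k):
    if 40<st[j,4]<9000 and 290<ce[j][0]<500 and 130<ce[j][1]<325:
        p=plane(c,ce[j],.053 if st[j,4]<1000 else .07); pts.append(p); print(st[j,4],ce[j].round(1),p.round(4))
E
python3 plan.py 0.5329 -0.0515 0.095 238.2
```

```text
153 [403.  147.6] [0.5042 0.0156 0.053 ]
8016 [402.1 239.6] [ 0.5549 -0.0169  0.07  ]
103 [313.9 220.4] [ 0.5148 -0.0633  0.053 ]
106 [484.3 233.3] [0.5897 0.0361 0.053 ]
98 [314.  236.2] [ 0.525  -0.0698  0.053 ]
98 [314.6 251.8] [ 0.5354 -0.076   0.053 ]
89 [387.9 310.8] [ 0.6072 -0.0542  0.053 ]
90 [403.3 310.6] [ 0.6134 -0.0441  0.053 ]
slide [0.0026 0.0133 0.0542] rot [-0.0012 -0.0025 -0.0137] t 2.2 F [ 0.29 -0.99  0.3 ] [ 0.5281 -0.0641  0.1492] [-0.17 -0.17  1.83 -0.    1.48 -1.17]
```

```bash
python3 plan.py 0.5333 -0.0535 0.082 238.2; python3 -m jog '[{"slide":[0.001,0.005,0.02],"rot":[0,0,-0.014]},{"slide":[0.002,0.011,0.045],"rot":[0,0,-0.014]},{"slide":[0.002,0.011,0.065],"rot":[0,0,-0.014]},{"slide":[0.002,0.011,0.067],"rot":[0,0,-0.014]},{"slide":[0.002,0.011,0.067],"rot":[0,0,-0.014]},{"slide":[0.002,0.011,0.067],"rot":[0,0,-0.014]}]'; python3 plan.py 0.5333 -0.0535 0.061 238.2
python3 - <<'E'
from h import *
cv2.imwrite('pics/w2.png',read_camera('wrist'))
E
```

```text
slide [0.0012 0.0118 0.0672] rot [-0.0012 -0.0025 -0.0137] t 2.2 F [ 0.29 -0.99  0.3 ] [ 0.5281 -0.0641  0.1492] [-0.17 -0.17  1.83 -0.    1.48 -1.17]
clock: 2.7
eef_pos: [0.5337, -0.0543, 0.0856]
tcp_rot: [0.858, 3.02, 0.0]
force: [0.6, 0.2, -0.1]
gripper_width: 0.0004
grasp_force: 0.0
slide [0.0008 0.0005 0.0246] rot [0.0007 0.0017 0.0013] t 2.7 F [ 0.62  0.22 -0.09] [ 0.5337 -0.0543  0.0856] [-0.15 -0.12  1.9  -0.    1.36 -1.17]
```

View pics/w2.png

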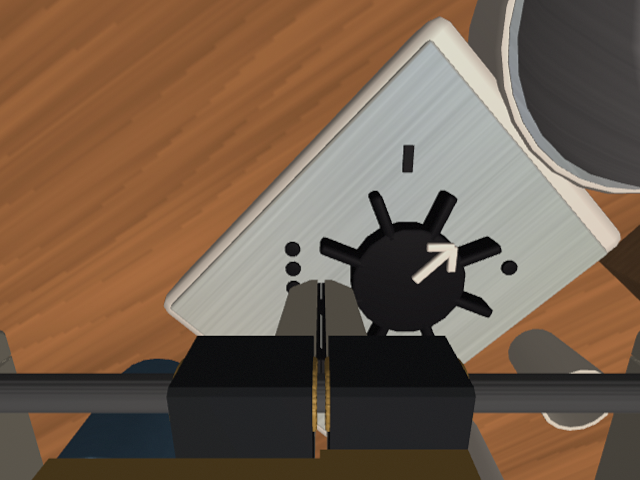

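The wrist view shows the tip at (322,283) beside the hub's left edge at (352,278). It sits between the tooth at (322,245) and the next one, which is hidden behind the finger. I'll descend into the gap.

```bash
python3 -m jog '[{"slide":[0,0,0.006],"rot":[0,0,0]},{"slide":[0,0,0.012],"rot":[0,0,0]},{"slide":[0,0,0.018],"rot":[0,0,0]},{"slide":[0,0,0.021],"rot":[0,0,0]},{"slide":[0,0,0.021],"rot":[0,0,0]},{"slide":[0,0,0.021],"rot":[0,0,0]}]'
python3 - <<'E'
import numpy as np
for d in range(5,46,5):
    p=np.radians(d);print(d,(.045*np.array([np.sin(p),1-np.cos(p)])).round(4),p.round(3))
E
python3 plan.py 0.5333 -0.0535 0.061 238.2
```

```text
clock: 3.25
eef_pos: [0.5329, -0.0536, 0.0624]
tcp_rot: [-0.856, -3.022, 0.0]
force: [0.2, -0.3, -0.2]
gripper_width: -0.0001
grasp_force: 0.0
5 [0.0039 0.0002] 0.087
10 [0.0078 0.0007] 0.175
15 [0.0116 0.0015] 0.262
20 [0.0154 0.0027] 0.349
25 [0.019  0.0042] 0.436
30 [0.0225 0.006 ] 0.524
35 [0.0258 0.0081] 0.611
40 [0.0289 0.0105] 0.698
45 [0.0318 0.0132] 0.785
slide [-0.0003  0.0003  0.0014] rot [-0.0002 -0.0005  0.0033] t 3.25 F [ 0.17 -0.31 -0.16] [ 0.5329 -0.0536  0.0624] [-0.15 -0.1   1.92 -0.    1.33 -1.17]
```

```bash
python3 -m jog '[{"slide":[0.004,0.0002,0],"rot":[0,0,0.087]},{"slide":[0.008,0.0007,0],"rot":[0,0,0.175]},{"slide":[0.0116,0.0015,0],"rot":[0,0,0.262]},{"slide":[0.0154,0.0027,0],"rot":[0,0,0.349]},{"slide":[0.019,0.004,0],"rot":[0,0,0.436]},{"slide":[0.0225,0.006,0],"rot":[0,0,0.524]},{"slide":[0.026,0.008,0],"rot":[0,0,0.611]},{"slide":[0.029,0.0105,0],"rot":[0,0,0.698]},{"slide":[0.032,0.013,0],"rot":[0,0,0.785]},{"slide":[0.032,0.013,0],"rot":[0,0,0.785]},{"slide":[0.032,0.013,0],"rot":[0,0,0.785]},{"slide":[0.032,0.013,0],"rot":[0,0,0.785]}]'; python3 plan.py 0.5333 -0.0535 0.061 238.2
python3 - <<'E'
from h import *
cv2.imwrite('pics/w3.png',read_camera('wrist'))
E
```

```text
clock: 4.25
eef_pos: [0.5128, -0.026, 0.0628]
tcp_rot: [1.943, 2.468, 0.0]
force: [-0.3, 0.2, 0.3]
gripper_width: 0.001
grasp_force: 0.0
slide [-0.0316  0.0135  0.0019] rot [ 2.000e-04  3.000e-04 -7.787e-01] t 4.25 F [-0.29  0.23  0.34] [ 0.5128 -0.026   0.0628] [-0.1  -0.15  1.96 -0.    1.33 -0.34]
```

View pics/w3.png

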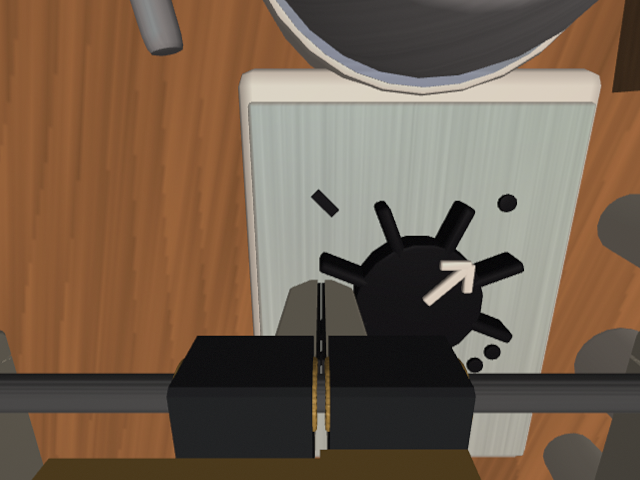

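The pointer now faces the one-stud mark: its tip is at (472,265) and the stud at (507,203). One click is done, two to go. I'll lift, swing back and drop into the next gap.

```bash
python3 -m jog '[{"slide":[0,0,-0.015],"rot":[0,0,0]},{"slide":[0,0,-0.028],"rot":[0,0,0]},{"slide":[-0.005,0,-0.028],"rot":[0,0,-0.12]},{"slide":[-0.0105,0.0012,-0.028],"rot":[0,0,-0.235]},{"slide":[-0.0154,0.0027,-0.028],"rot":[0,0,-0.349]},{"slide":[-0.021,0.005,-0.028],"rot":[0,0,-0.47]},{"slide":[-0.025,0.0075,-0.028],"rot":[0,0,-0.58]},{"slide":[-0.029,0.0105,-0.028],"rot":[0,0,-0.69]},{"slide":[-0.0316,0.0135,-0.028],"rot":[0,0,-0.779]},{"slide":[-0.0316,0.0135,-0.028],"rot":[0,0,-0.779]},{"slide":[-0.0316,0.0135,-0.028],"rot":[0,0,-0.779]},{"slide":[-0.0316,0.0135,-0.028],"rot":[0,0,-0.779]}]'; python3 plan.py 0.5333 -0.0535 0.062 238.2
```

```text
clock: 5.3
eef_pos: [0.533, -0.0534, 0.0909]
tcp_rot: [0.869, 3.019, 0.0]
force: [-0.4, 0.8, 0.5]
gripper_width: 0.0008
grasp_force: 0.0
slide [-0.0003  0.0001  0.0289] rot [ 0.0001  0.0002 -0.0055] t 5.3 F [-0.43  0.82  0.5 ] [ 0.533  -0.0534  0.0909] [-0.15 -0.13  1.89  0.    1.38 -1.16]
```

```bash
python3 -m jog '[{"slide":[0,0,0.008],"rot":[0,0,0]},{"slide":[0,0,0.016],"rot":[0,0,0]},{"slide":[0,0,0.024],"rot":[0,0,0]},{"slide":[0,0,0.028],"rot":[0,0,0]},{"slide":[0,0,0.028],"rot":[0,0,0]},{"slide":[0,0,0.028],"rot":[0,0,0]}]'
```

```text
clock: 5.8
eef_pos: [0.5329, -0.0534, 0.0623]
tcp_rot: [-0.865, -3.019, 0.0]
force: [-0.8, -0.0, -0.4]
gripper_width: 0.0004
grasp_force: 0.0
```

```bash
python3 -m jog '[{"slide":[0.004,0.0002,0],"rot":[0,0,0.087]},{"slide":[0.008,0.0007,0],"rot":[0,0,0.175]},{"slide":[0.0116,0.0015,0],"rot":[0,0,0.262]},{"slide":[0.0154,0.0027,0],"rot":[0,0,0.349]},{"slide":[0.019,0.004,0],"rot":[0,0,0.436]},{"slide":[0.0225,0.006,0],"rot":[0,0,0.524]},{"slide":[0.026,0.008,0],"rot":[0,0,0.611]},{"slide":[0.029,0.0105,0],"rot":[0,0,0.698]},{"slide":[0.032,0.013,0],"rot":[0,0,0.785]},{"slide":[0.032,0.013,0],"rot":[0,0,0.785]},{"slide":[0.032,0.013,0],"rot":[0,0,0.785]},{"slide":[0.032,0.013,0],"rot":[0,0,0.785]}]'; python3 plan.py 0.5333 -0.0535 0.062 238.2
```

```text
clock: 6.8
eef_pos: [0.513, -0.0256, 0.0629]
tcp_rot: [1.95, 2.462, 0.0]
force: [-0.9, -0.4, -0.3]
gripper_width: 0.0006
grasp_force: 0.0
slide [-0.0318  0.0134  0.0009] rot [ 3.000e-04  3.000e-04 -7.848e-01] t 6.8 F [-0.9  -0.41 -0.34] [ 0.513  -0.0256  0.0629] [-0.1  -0.15  1.96 -0.    1.33 -0.33]
```

```bash
python3 -m jog '[{"slide":[0,0,-0.015],"rot":[0,0,0]},{"slide":[0,0,-0.028],"rot":[0,0,0]},{"slide":[-0.005,0,-0.028],"rot":[0,0,-0.12]},{"slide":[-0.0105,0.0012,-0.028],"rot":[0,0,-0.235]},{"slide":[-0.0154,0.0027,-0.028],"rot":[0,0,-0.349]},{"slide":[-0.021,0.005,-0.028],"rot":[0,0,-0.47]},{"slide":[-0.025,0.0075,-0.028],"rot":[0,0,-0.58]},{"slide":[-0.029,0.0105,-0.028],"rot":[0,0,-0.69]},{"slide":[-0.0316,0.0135,-0.028],"rot":[0,0,-0.779]},{"slide":[-0.0316,0.0135,-0.028],"rot":[0,0,-0.779]},{"slide":[-0.0316,0.0135,-0.028],"rot":[0,0,-0.779]},{"slide":[-0.0316,0.0135,-0.028],"rot":[0,0,-0.779]}]'; python3 plan.py 0.5333 -0.0535 0.062 238.2
python3 - <<'E'
from h import *
cv2.imwrite('pics/w4.png',read_camera('wrist'))
E
```

```text
clock: 7.8
eef_pos: [0.5331, -0.0532, 0.0909]
tcp_rot: [0.878, 3.016, 0.0]
force: [0.3, 0.9, 0.1]
gripper_width: 0.0007
grasp_force: 0.0
slide [-0.0004 -0.0001  0.0289] rot [ 0.0001  0.0002 -0.0114] t 7.8 F [0.35 0.87 0.1 ] [ 0.5331 -0.0532  0.0909] [-0.15 -0.13  1.89  0.    1.37 -1.15]
```

View pics/w4.png

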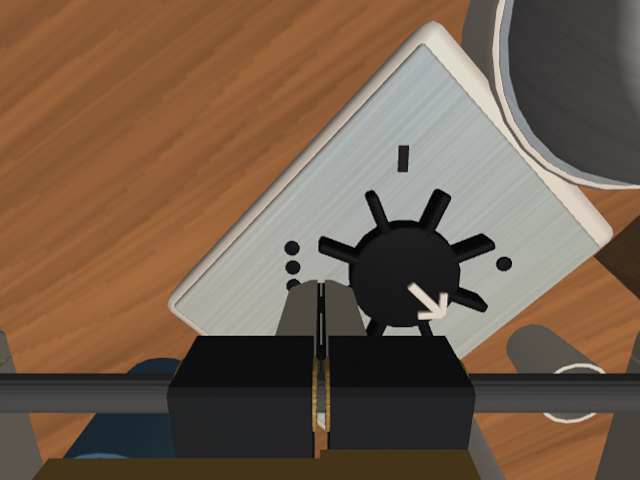

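The pointer head is at (440,312), halfway between the one-stud mark at (504,264) and the two-stud mark below it. One click remains.

```bash
python3 -m jog '[{"slide":[0,0,0.008],"rot":[0,0,0]},{"slide":[0,0,0.016],"rot":[0,0,0]},{"slide":[0,0,0.024],"rot":[0,0,0]},{"slide":[0,0,0.028],"rot":[0,0,0]},{"slide":[0,0,0.028],"rot":[0,0,0]},{"slide":[0,0,0.028],"rot":[0,0,0]}]'
```

```text
clock: 8.35
eef_pos: [0.5329, -0.0532, 0.0623]
tcp_rot: [-0.874, -3.017, 0.0]
force: [-0.2, 0.1, 0.1]
gripper_width: 0.0005
grasp_force: 0.0
```

```bash
python3 -m jog '[{"slide":[0.004,0.0002,0],"rot":[0,0,0.087]},{"slide":[0.008,0.0007,0],"rot":[0,0,0.175]},{"slide":[0.0116,0.0015,0],"rot":[0,0,0.262]},{"slide":[0.0154,0.0027,0],"rot":[0,0,0.349]},{"slide":[0.019,0.004,0],"rot":[0,0,0.436]},{"slide":[0.0225,0.006,0],"rot":[0,0,0.524]},{"slide":[0.026,0.008,0],"rot":[0,0,0.611]},{"slide":[0.029,0.0105,0],"rot":[0,0,0.698]},{"slide":[0.032,0.013,0],"rot":[0,0,0.78]},{"slide":[0.032,0.013,0],"rot":[0,0,0.78]},{"slide":[0.032,0.013,0],"rot":[0,0,0.78]},{"slide":[0.032,0.013,0],"rot":[0,0,0.78]}]'; python3 -m jog '[{"slide":[0,0,-0.01],"rot":[0,0,0]},{"slide":[0,0,-0.025],"rot":[0,0,0]},{"slide":[0,0,-0.045],"rot":[0,0,0]},{"slide":[0,0,-0.065],"rot":[0,0,0]},{"slide":[0,0,-0.065],"rot":[0,0,0]},{"slide":[0,0,-0.065],"rot":[0,0,0]}]'; python3 plan.py 0.5782 -0.1015 0.095 193.2
python3 - <<'E'
from h import *
i=np.hstack([cv2.resize(read_camera('wrist'),(400,300)),cv2.resize(read_camera('top')[195:305,298:428],(355,300),interpolation=cv2.INTER_CUBIC)])
cv2.imwrite('pics/w5.png',i)
E
```

```text
clock: 9.35
eef_pos: [0.5131, -0.0252, 0.0629]
tcp_rot: [1.952, 2.461, 0.0]
force: [0.6, 0.3, -0.4]
gripper_width: 0.0004
grasp_force: 0.0
clock: 9.85
eef_pos: [0.5136, -0.0253, 0.1292]
tcp_rot: [1.953, 2.458, 0.002]
force: [0.2, 0.2, -0.4]
gripper_width: 0.0002
grasp_force: 0.0
slide [-0.0888  0.0456  0.0344] rot [ 0.0022  0.0008 -0.0025] t 9.85 F [ 0.21  0.18 -0.38] [ 0.5136 -0.0253  0.1292] [-0.1  -0.2   1.9  -0.    1.45 -0.33]
```

View pics/w5.png

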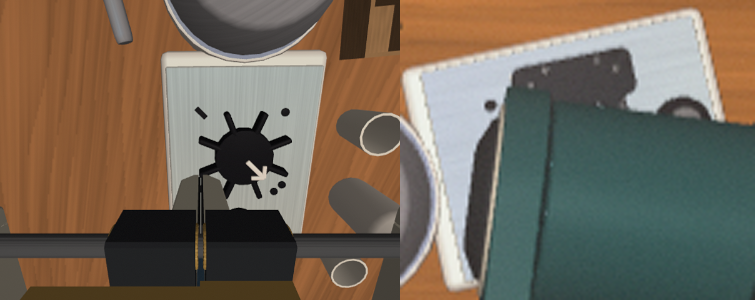

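The pointer (265,178 in the left half) now faces the two studs at (278,188), so medium is set. Next is the button.

```bash
python3 -m jog '[{"slide":[-0.015,0.008,0],"rot":[0,0,0]},{"slide":[-0.035,0.018,0],"rot":[0,0,0]},{"slide":[-0.06,0.03,0],"rot":[0,0,0]},{"slide":[-0.08,0.04,0],"rot":[0,0,0]},{"slide":[-0.089,0.0455,0.01],"rot":[0,0,0]},{"slide":[-0.089,0.0455,0.03],"rot":[0,0,0]},{"slide":[-0.089,0.0455,0.045],"rot":[0,0,0]},{"slide":[-0.089,0.0455,0.045],"rot":[0,0,0]},{"slide":[-0.089,0.0455,0.045],"rot":[0,0,0]}]'; python3 plan.py 0.578 -0.102 0.074 193.2
python3 - <<'E'
from h import *
cv2.imwrite('pics/w6.png',read_camera('wrist'))
E
```

```text
clock: 10.7
eef_pos: [0.5766, -0.1015, 0.0815]
tcp_rot: [-1.954, -2.457, 0.002]
force: [-0.4, 0.7, 0.8]
gripper_width: 0.0003
grasp_force: 0.0
slide [-0.0008  0.0012  0.0075] rot [-0.0024 -0.0012 -0.0032] t 10.7 F [-0.42  0.73  0.75] [ 0.5766 -0.1015  0.0815] [-0.22 -0.01  1.79  0.    1.36 -0.44]
```

View pics/w6.png

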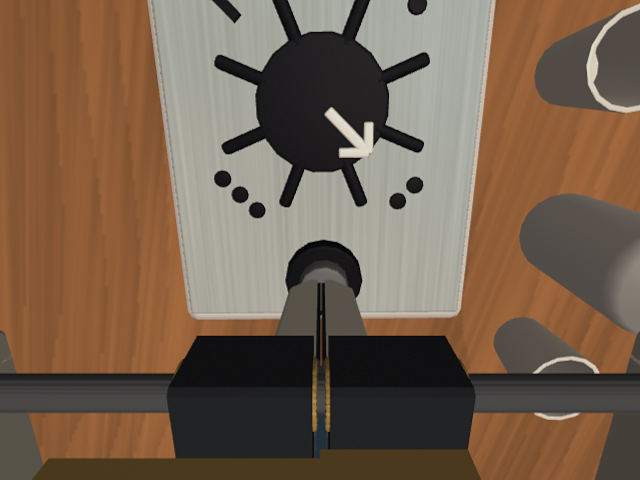

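The fingertips at (322,283) are over the button, whose housing is centred at about (324,275), and the pointer still faces the two studs at (406,193). I'll press down.

```bash
python3 -m jog '[{"slide":[-0.001,0.001,0.004],"rot":[0,0,0]},{"slide":[-0.001,0.001,0.007],"rot":[0,0,0]},{"slide":[-0.001,0.001,0.009],"rot":[0,0,0]},{"slide":[-0.001,0.001,0.011],"rot":[0,0,0]},{"slide":[-0.001,0.001,0.012],"rot":[0,0,0]},{"slide":[-0.001,0.001,0.013],"rot":[0,0,0]},{"slide":[-0.001,0.001,0.013],"rot":[0,0,0]},{"slide":[-0.001,0.001,0.013],"rot":[0,0,0]}]'
```

```text
clock: 11.42
eef_pos: [0.5786, -0.1023, 0.0699]
tcp_rot: [1.955, 2.459, 0.0]
force: [-0.9, 0.9, 3.2]
gripper_width: 0.0004
grasp_force: 1.3
```

```bash
python3 -m jog '[{"slide":[0,0,0.001],"rot":[0,0,0]},{"slide":[0,0,0.002],"rot":[0,0,0]},{"slide":[0,0,0.003],"rot":[0,0,0]},{"slide":[0,0,0.003],"rot":[0,0,0]},{"slide":[0,0,0.003],"rot":[0,0,0]}]'
```

```text
clock: 11.83
eef_pos: [0.5786, -0.1023, 0.0668]
tcp_rot: [1.955, 2.459, 0.0]
force: [-0.8, 0.7, 5.4]
gripper_width: 0.0006
grasp_force: 2.2
```

```bash
python3 -m jog '[{"slide":[0,0,0.0005],"rot":[0,0,0]},{"slide":[0,0,0.001],"rot":[0,0,0]},{"slide":[0,0,0.0015],"rot":[0,0,0]},{"slide":[0,0,0.0015],"rot":[0,0,0]},{"slide":[0,0,0.0015],"rot":[0,0,0]}]'
```

```text
clock: 12.25
eef_pos: [0.5787, -0.1024, 0.0661]
tcp_rot: [1.955, 2.458, 0.0]
force: [-3.4, 1.2, 13.3]
gripper_width: 0.0005
grasp_force: 6.8
```

Force rose steeply from 5 to 13 N with almost no further travel, so the button is at its stop. I'll release it and lift clear.

```bash
python3 -m jog '[{"slide":[0,0,-0.005],"rot":[0,0,0]},{"slide":[0,0,-0.015],"rot":[0,0,0]},{"slide":[0,0,-0.035],"rot":[0,0,0]},{"slide":[0,0,-0.06],"rot":[0,0,0]},{"slide":[0,0,-0.09],"rot":[0,0,0]},{"slide":[0,0,-0.1],"rot":[0,0,0]},{"slide":[0,0,-0.1],"rot":[0,0,0]},{"slide":[0,0,-0.1],"rot":[0,0,0]},{"slide":[0,0,-0.1],"rot":[0,0,0]}]'
python3 - <<'E'
from h import *
cv2.imwrite('pics/w7.png',read_camera('wrist'))
E
```

```text
clock: 13.0
eef_pos: [0.578, -0.1023, 0.1636]
tcp_rot: [-1.955, -2.457, 0.001]
force: [0.0, 0.1, 0.1]
gripper_width: 0.0005
grasp_force: 0.0
```

View pics/w7.png

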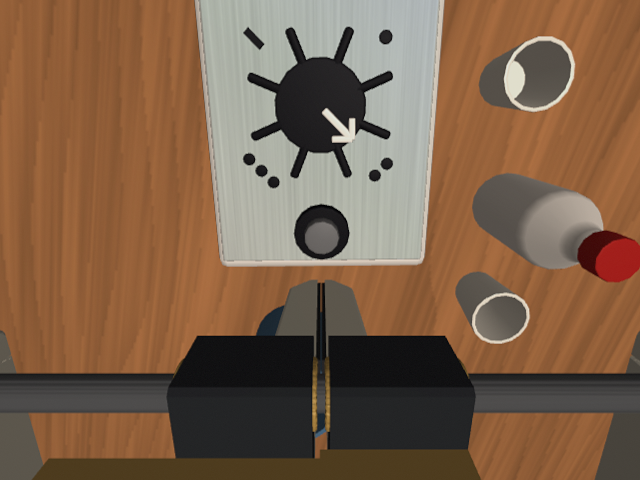

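The pointer (350,135) faces the two studs (381,170), the button (321,237) is released, and the arm is clear of everything.

```bash
python3 -c "
from cell import *
print(job_done())"
```

```text
the job is handed in; nothing more can be done
None
```

The dial was turned three clicks to the two-stud mark, the start button was pressed to its stop and let go, and the job was handed in at about 13 s; no verdict came back.

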